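Hand-feed a T-bracket into the riveting station

ROBOT

A 6-joint arm with a two-finger parallel gripper is mounted at the origin on the work surface. World frame = base frame: x ahead of the robot, y to its left, z up, the work surface at z = 0. Lengths are in mm, angles in rad, forces in N, time in s.
With the tool pointing down it reaches from about 250 to 800 mm from the base axis. Payload 8.5 kg.
Tool frame: the origin (TCP) lies at the very end of the fingers, on their centre line; the grasp point (between the pads) lies 19 mm behind it; z points along the fingers, x is the direction in which the jaws open and shut, and the axes are right-handed (so a half turn about z gives the same grasp; the last joint's range is limited). The gripper opens to 85 mm and grips with 20 to 120 N. Pads are 22 mm wide; open, the fingers measure 114 mm over their backs; the gripper's body (76 mm by 85 mm) begins 54 mm behind the grasp point. The pads swing forward as they close: fully open they stand 13 mm farther back than shut.
Start: joints at [1.123, 0.238, -0.013, 1.319, 0, 1.571], TCP at [227.296, 473.197, 231.276] pointing down, gripper open.
Joint ranges: [-2.66, 2.66], [-1.03, 1.9], [-1.14, 1.46], [-1.82, 2.27], [-1.45, 1.34], [-3.14, 3.14]. Speed limits (rad/s): [2.22, 2.22, 2.79, 3.14, 3.14, 3.14].

INTERFACE

Orientations are given as a rotation vector (axis times angle).
In Python, from workcell import ctrl gives the robot as it stands.
- The arm moves only by the shell command python3 -m pendant 'ROWS' [FORCE]. ROWS is a JSON object of lists of equal length, an entry for each row: "grip": the finger opening in m, from 0 to 0.0854; "slide": the shift along the tool's x, y, z in m, a list of three; "twist": the turn about the tool's z in degrees. A call has 1 to 10 rows; each row shifts and turns the commanded pose from where the row before left it, along the tool's axes as they then stand; what a row does not reach is not made up. A row lasts 1/8 s, in which the tool goes at most 62.5 mm and 10.7 degrees, less where a joint would pass 70% of its speed; a pose out of reach is approached as far as the arm can. A call is refused whole if a number of a shift passes 0.0625 or a number of a turn 10.7, either way. A call with a gripper value outside its range is refused whole. The fingers move at their own pace and stop on an object; FORCE is the grip in N (left out, the last holds). Time passes only in rows, so rows that do not move let the fingers close. It gives the time, the measured TCP pose, the force and the opening at its end, in the units of the state.
- ctrl.read_state(): the state, without advancing time (a new reading comes with each control period).
- ctrl.get_image(name): name is "side" or "top"; returns the picture (420x560x3 uint8, red, green, blue); there is no depth.
- ctrl.camera_params(name): a dict with "mtx" (3x3 intrinsics, pixels), "k1" (the pictures are not rectified: a ray, as slopes to the right and down, at radius r is drawn at 1 + k1 r^2 times it, then the intrinsics apply), "eye" and "rotation" of the camera in the world. Camera axes: x right, y up, looking along -z (the intrinsics and any distortion apply to the point x, -y, -z); pixel columns grow to the right and rows downward; lengths in mm; the calibration is good to about 2 mm. A picture is of the moment at which its call begins. camera_params takes no time and is no camera call.
- ctrl.close_job(): hands the job in, once; it reports no verdict.
The state is a dict: "clock": time; "joint_pos": joint angles; "joint_velocities": joint speeds; "effort": joint torques, N m; "tcp_pos": TCP position; "ee_rot": TCP orientation; "contact_force": force on the tool from outside, world axes, zero at the start; "wrist_torque": the same for the moment, N m; "finger_gap": finger opening in mm.
Only numpy, scipy, OpenCV 4.12 (cv2) and the standard library are available. Lean on these libraries where they do the work, as an engineer would, in place of code of your own. Each camera call takes 0.05 s, during which the arm holds its last target. There are 200 camera calls.

TASK

Lay the brass T-bracket flat, tab up, in the green loading part of the feeder's channel and let go of it. Then swing the feeder's red-knobbed sprung lever all the way to its stop, hold it there a moment so that the pusher has fed the bracket right in under the clear guard, and let the lever spring back home. Leave the oil can, jar and bottle where they stand.

Things in the scene. Friction and masses are not known exactly. Their poses are not given: they have to be found in the camera images.
- bracket: Loose brass T-bracket, 0.2 kg: base plate 34 (its x) by 64 (its y) by 6 mm thick, with an upright tab in the middle of its top, 10 mm thick (its x), 30 mm long (its y), rising from 6 to 42 mm. Origin: centre of the plate's underside; z up. The same either way round. Starts upright on the bench.
- feeder: Fixed hand feeder: cream base 100 (x) by 330 (y) by 12 mm with a feed channel along its y, 40 mm wide, floor 12 mm and side wall tops (walls 10 mm thick) 18 mm above the bench, closed by a red end block at +112 mm y. Blue housing 80 x 90 mm, top 58 mm up, at -110 mm y. Origin on the bench under the loading place; z up. Its place and yaw vary.
- pusher: Steel pusher block in the channel, 32 mm wide, 12 mm tall, driven by the lever. Origin: foot of its front (+y) face, 40 mm to -y of the feeder's origin with the lever home; moves 85 mm to +y as the lever goes to its stop and returns with the lever.
- guard (a point): Centre of the top of the clear guard plate over the channel, 86 x 86 mm, on four posts: from 47 to 133 mm to +y of the feeder's origin, underside 66 mm and top 70 mm above the bench.
- nest (a point): Loading place, centre of the channel floor (12 mm above the bench), painted green from 36 mm to -y to 40 mm to +y. The bracket's origin goes here, its y along the feeder's y either way round, within 8 mm along the channel; the pusher leaves 8 mm behind a 64 mm plate centred here.
- station (a point): Place on the channel floor under the clear guard where the fed bracket's origin ends, 78 mm to +y of the nest; axes as the feeder's.
- lever_knob (a point): Centre of the lever's red round upright knob, 22 mm in diameter, 50 mm tall (from 76 to 126 mm above the bench, this point at 101 mm); nothing is above it. The flat steel arm below it has its top 72 mm above the bench. It swings in a level circle of radius 120 mm about the pivot.
- pivot (a point): Point on the lever's upright pivot axis, 110 mm to -y of the feeder's origin, 62 mm above the bench; axes as the feeder's.
- lever (a joint): Lever angle in rad: 0 home, 1.2 at the stop; grows clockwise seen from above. In the feeder's frame the knob lies 120 mm from the pivot towards (-cos(1.05 - q), -sin(1.05 - q)). A spring pulls it home: about 1.2 N at the knob at home, 5 N at the stop; let go, it returns in about a second.
- oilcan: Green oil can, 60 mm in diameter, 115 mm tall; origin under its centre. To be left alone.
- jar: Glass jar with a steel cap, 60 mm in diameter, 65 mm tall; origin under its centre. To be left alone.
- drink: Amber drink bottle with a red band, 64 mm in diameter, 190 mm tall; origin under its centre. To be left alone.
Mind the look-alikes: they are no part of the job. There is more than one size of the bracket; the one meant has the size given above.

How it is judged:
By the outcome, as a careful person would: the job done as asked, in the order asked, and still so for the second after the job is handed in, with the robot touching nothing.
It also fails if it takes over 67 s, if anything falls off the work surface, if the arm or the gripper's body presses on something with over 40 N, if the wrist force passes 120 N, or if a joint passes its speed limit or range.

## Working session

There is one attempt and no reset: what is moved stays moved. The work goes in short steps, Python scripts to look and compute and a shell command to move; the robot and the scene stay as the last step left them, time stands still between calls to the robot, and variables do not carry over. Pictures are saved under pics/ and viewed, about 8 in all and at most 12, crops included, and the job is handed in when it is done.

```bash
mkdir -p pics; ls
cat > h.py <<'E'
import numpy as np,cv2
from workcell import ctrl
def ray(n,u,v):
    p=ctrl.camera_params(n);M=np.array(p["mtx"]);x=(u-M[0,2])/M[0,0];y=(v-M[1,2])/M[1,1]
    k=p["k1"];rd=np.hypot(x,y);r=rd
    for _ in range(30): r=rd/(1+k*r*r)
    s=r/rd if rd>0 else 1
    d=np.array(p["rotation"])@np.array([x*s,-y*s,-1]);return np.array(p["eye"],float),d/np.linalg.norm(d)
def onz(n,u,v,z):
    e,d=ray(n,u,v);return e+d*(z-e[2])/d[2]
def proj(n,P):
    p=ctrl.camera_params(n);M=np.array(p["mtx"]);c=np.array(p["rotation"]).T@(np.array(P,float)-p["eye"])
    x,y=c[0]/-c[2],-c[1]/-c[2];s=1+p["k1"]*(x*x+y*y);return np.array([M[0,0]*x*s+M[0,2],M[1,1]*y*s+M[1,2]])
def snap(n,f):
    im=ctrl.get_image(n);cv2.imwrite("pics/"+f,im[:,:,::-1]);return im
E
python3 - <<'E'
from h import *
for n in("top","side"):
    snap(n,n+"0.png");print(n,ctrl.camera_params(n))
print(ctrl.read_state())
E
```

```text
pics
top {'mtx': array([[390.84104469,   0.        , 279.32726454],
       [  0.        , 390.84104469, 209.1272591 ],
       [  0.        ,   0.        ,   1.        ]]), 'k1': -0.08381936263841981, 'eye': array([ 485.24541569,   42.74441176, 1195.23042166]), 'rotation': array([ 0.061656  , -0.02736095, -1.58831664])}
side {'mtx': array([[404.46355889,   0.        , 282.82960142],
       [  0.        , 404.46355889, 208.65716709],
       [  0.        ,   0.        ,   1.        ]]), 'k1': -0.042314550513731695, 'eye': array([241.90694779, 799.85457823, 968.35954455]), 'rotation': array([ 0.19185815, -0.9839812 , -2.54969109])}
{'clock': 0.1, 'joint_pos': array([ 1.12301589e+00,  2.38723904e-01, -1.41786233e-02,  1.31917006e+00,
       -7.25769442e-06,  1.57079328e+00]), 'joint_velocities': array([ 3.42384185e-05, -1.37464619e-03,  1.56472966e-03,  4.73952426e-04,
        7.38620104e-04, -4.19229272e-05]), 'effort': array([-3.53452415e-04, -5.39718246e+01,  3.46998346e+01,  1.34303208e-02,
        3.70694374e-05,  6.61726929e-06]), 'tcp_pos': array([227.1509545 , 472.91022754, 230.73688457]), 'ee_rot': array([ 2.65862764e+00,  1.67242120e+00, -1.69049144e-03]), 'contact_force': array([ 0.00425772, -0.2256514 ,  0.53345957]), 'wrist_torque': array([-0.00051621, -0.04649743, -0.01758229]), 'finger_gap': 85.7187505741591}
```

View pics/top0.png

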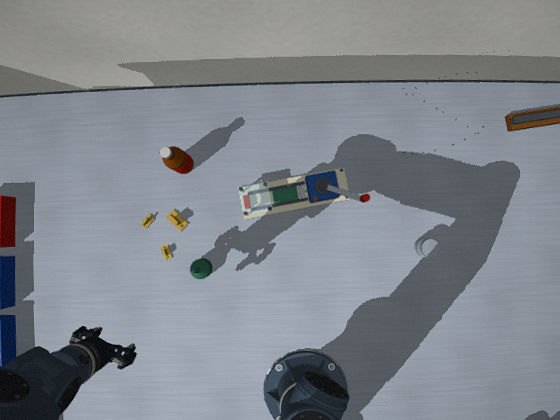

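View pics/side0.png

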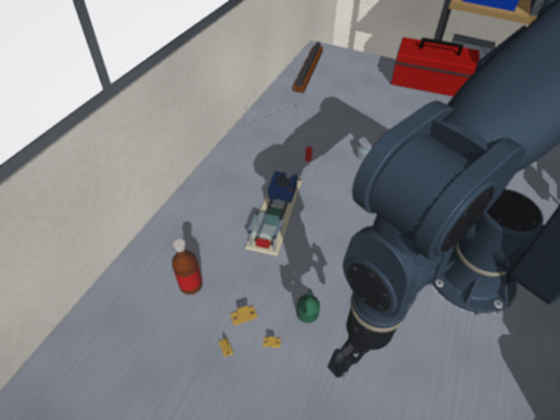

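```bash
python3 - <<'E'
s=open('h.py').read()
s=s.replace('np.array(p["rotation"])','cv2.Rodrigues(np.array(p["rotation"]))[0]')
open('h.py','w').write(s)
E
python3 - <<'E'
from h import *
for n in("top","side"):
    im=cv2.imread(f"pics/{n}0.png");hsv=cv2.cvtColor(im,cv2.COLOR_BGR2HSV)
    def blobs(name,lo,hi,z,amin=25,sat=None):
        m=cv2.inRange(hsv,np.array(lo),np.array(hi))
        N,L,S,C=cv2.connectedComponentsWithStats(m)
        for i in range(1,N):
            if S[i,4]<amin or S[i,4]>3000: continue
            c=np.argwhere(L==i)[:,::-1].astype(np.float32)
            P=np.array([onz(n,u,v,z)[:2] for u,v in c],np.float32)
            r=cv2.minAreaRect(P)
            print(n,name,S[i,4],C[i].round(1),"rect",np.round(r[0],1),np.round(r[1],1),round(r[2],1),"cen",P.mean(0).round(1))
    blobs("brass",(18,120,90),(32,255,255),6)
    blobs("red",(0,150,90),(6,255,255),20,20); blobs("red2",(174,150,90),(180,255,255),20,20)
    blobs("blue",(108,120,40),(125,255,200),58)
    blobs("green",(60,80,20),(90,255,200),12)
im=cv2.imread("pics/top0.png")
a=cv2.resize(im[165:225,230:380],None,fx=5,fy=5,interpolation=cv2.INTER_CUBIC)
b=cv2.resize(im[205:265,135:205],None,fx=4,fy=4,interpolation=cv2.INTER_CUBIC)
c=cv2.resize(cv2.imread("pics/side0.png")[295:360,210:290],None,fx=4,fy=4,interpolation=cv2.INTER_CUBIC)
o=np.zeros((570,760,3),np.uint8);o[:300,:750]=a;o[305:545,:280]=b;o[305:565,290:610]=c
cv2.imwrite("pics/crop0.png",o)
E
```

```text
top brass 190 [176.9 220. ] rect [525.2 383.9] [62.3 30.6] 44.9 cen [525.2 384.2]
top brass 77 [147.8 220.5] rect [524.9 476.7] [21.5 40.6] 49.0 cen [525.2 476.1]
top brass 77 [166.3 251.8] rect [427.9 418.2] [40.6 21.2] 20.6 cen [428.1 417.9]
top red 26 [180.2 170.3] rect [675.  369.7] [16.8 21. ] 25.2 cen [676.8 369.6]
top red 36 [365.6 197.2] rect [ 583.7 -194.2] [18.2 18.2] 88.9 cen [ 583.1 -193.1]
top red 32 [  0.  221.5] rect [529.1 965.1] [99.6  0.2] 1.2 cen [529.  965.1]
top blue 368 [321.1 185.3] rect [614.6 -58.7] [78.1 89.1] 9.7 cen [617.5 -56.4]
top blue 760 [  6.9 281.5] rect [339.  909.7] [ 48.8 163.7] 89.7 cen [342.5 909.8]
top blue 740 [  7.2 338.7] rect [158.5 911. ] [ 52.4 164.3] 88.3 cen [166.  911.6]
top green 314 [284.9 194.4] rect [597.1  50.5] [39.7 73.2] 9.7 cen [597.1  50.3]
top green 334 [200.8 268.4] rect [376.3 309. ] [61.5 57.6] 89.4 cen [376.7 309.5]Traceback (most recent call last):
  File "<stdin>", line 13, in <module>
  File "<stdin>", line 10, in blobs
  File "h.py", line 10, in onz
    e,d=ray(n,u,v);return e+d*(z-e[2])/d[2]
        ~~~^^^^^^^
  File "h.py", line 4, in ray
    p=ctrl.camera_params(n);M=np.array(p["mtx"]);x=(u-M[0,2])/M[0,0];y=(v-M[1,2])/M[1,1]
ValueError: time passes only in moves, steps and waits
```

```bash
python3 - <<'E'
s=open('h.py').read()
s=s.replace('ctrl.camera_params(n)','cp(n)').replace('def ray','import functools\n@functools.cache\ndef cp(n): return ctrl.camera_params(n)\ndef ray',1)
open('h.py','w').write(s)
E
python3 - <<'E'
from h import *
n="side"
im=cv2.imread(f"pics/{n}0.png");hsv=cv2.cvtColor(im,cv2.COLOR_BGR2HSV)
def blobs(name,lo,hi,z,amin=25):
    m=cv2.inRange(hsv,np.array(lo),np.array(hi))
    N,L,S,C=cv2.connectedComponentsWithStats(m)
    for i in range(1,N):
        if S[i,4]<amin or S[i,4]>3000: continue
        c=np.argwhere(L==i)[:,::-1].astype(np.float32)
        P=np.array([onz(n,u,v,z)[:2] for u,v in c],np.float32);r=cv2.minAreaRect(P)
        print(n,name,S[i,4],C[i].round(1),"rect",np.round(r[0],1),np.round(r[1],1),round(r[2],1))
blobs("brass",(15,120,90),(32,255,255),6)
blobs("red",(0,150,90),(6,255,255),101,20)
blobs("green",(60,80,20),(90,255,200),12)
for P in([525,384,6],[525,384,42],[597.4,48.5,12],[574.5,-172.6,101]): print(P,proj("top",P).round(1),proj("side",P).round(1))
im=cv2.imread("pics/top0.png")
I=cv2.INTER_CUBIC
a=cv2.resize(im[165:225,230:380],None,fx=5,fy=5,interpolation=I)
b=cv2.resize(im[205:240,155:200],None,fx=7,fy=7,interpolation=I)
c=cv2.resize(cv2.imread("pics/side0.png")[298:333,220:265],None,fx=7,fy=7,interpolation=I)
o=np.zeros((570,760,3),np.uint8);o[:300,:750]=a;o[305:550,:315]=b;o[305:550,320:635]=c
cv2.imwrite("pics/crop0.png",o)
E
```

```text
side brass 292 [243.2 314.6] rect [528.  383.2] [59.7 40.1] 45.5
side brass 138 [271.5 341.7] rect [428.8 419.6] [37.4 23.4] 24.8
side brass 129 [225.5 347.1] rect [525.  479.6] [20.3 40.7] 48.6
side red 1758 [436.   56.4] rect [  305.3 -1066. ] [342.1 252.2] 5.5
side red 1380 [427.   79.6] rect [ 299.1 -829.9] [302.3 171.2] 5.2
side red 91 [262.5 242.5] rect [551.6 217.3] [37.6 22.3] 7.7
side red 320 [189.1 281.2] rect [665.5 401.5] [57.4 58.9] 38.3
side green 81 [274.8 211.5] rect [601.   31.3] [36.6 30.2] 15.1
side green 468 [307.9 308.1] rect [383.1 291.5] [52.9 91.1] 23.0
[525, 384, 6] [176.9 220. ] [243.8 314.7]
[525, 384, 42] [173.5 219.7] [243. 308.]
[597.4, 48.5, 12] [285.5 194.2] [273.7 215.8]
[574.5, -172.6, 101] [364.1 197.9] [308.6 154.4]
```

View pics/crop0.png

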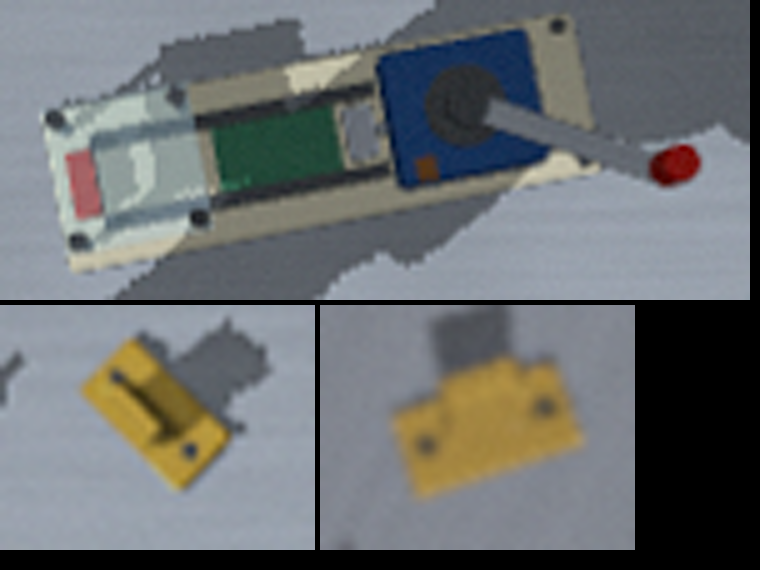

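Top view: the large bracket (62×31 mm, so the right size) sits at px (177,220), about (525,384) mm, long axis at 45°. The two small ones are look-alikes. The feeder's green area is at px (285,194), putting the nest at about (597,48.5) with a yaw of 9.7°. The knob is at px (365,197), which agrees with the model.

```bash
cat > go.py <<'E'
import sys,numpy as np
from scipy.spatial.transform import Rotation as R
from workcell import ctrl
# usage: go.py x y z xangle_deg -> slide (mm, present tool axes), twist (deg); extras
s=ctrl.read_state();M=R.from_rotvec(s["ee_rot"]).as_matrix()
a=np.degrees(np.arctan2(M[1,0],M[0,0]));t=list(map(float,sys.argv[1:]))
print("t",s["clock"],"tcp",s["tcp_pos"].round(1),"xang",round(a,2),"tilt",M[:,2].round(3),"J",s["joint_pos"].round(2),"F",s["contact_force"].round(1),"gap",round(s["finger_gap"],1))
if len(t)>=3: print("slide mm",(M.T@(np.array(t[:3])-s["tcp_pos"])).round(1))
if len(t)>3: print("twist",round((-(t[3]-a)+90)%180-90,2))
E
python3 go.py 525 384 231 135
```

```text
t 0.1 tcp [227.2 472.9 230.7] xang 64.34 tilt [-0.001 -0.001 -1.   ] J [ 1.12  0.24 -0.01  1.32 -0.    1.57] F [ 0.  -0.2  0.5] gap 85.7
slide mm [ 4.88e+01  3.07e+02 -3.00e-01]
twist -70.66
```

```bash
python3 -m pendant '{"grip":[0.06,0.06,0.06,0.06,0.06,0.06,0.06,0.06],"slide":[[0.007,0.044,0],[0.007,0.044,0],[0.007,0.044,0],[0.007,0.044,0],[0.007,0.044,0],[0.007,0.044,0],[0.007,0.043,0],[0,0,0]],"twist":[0,0,0,0,0,0,0,0]}' 30
python3 -m pendant '{"grip":[0.06,0.06,0.06,0.06,0.06,0.06,0.06,0.06,0.06,0.06],"slide":[[0,0,0],[0,0,0],[0,0,0],[0,0,0],[0,0,0],[0,0,0],[0,0,0],[0,0,0],[0,0,0],[0,0,0]],"twist":[-10,-10,-10,-10,-10,-10,-10,-0.7,0,0]}'
python3 go.py 525 384 60 135
```

```text
clock: 1.1
tcp_pos: [527.6, 383.1, 229.8]
ee_rot: [2.661, 1.668, -0.002]
contact_force: [-0.3, 0.5, 0.4]
finger_gap: 60.4
clock: 2.35
tcp_pos: [525.1, 384.5, 231.2]
ee_rot: [-1.204, -2.902, 0.0]
contact_force: [0.6, -0.0, -0.3]
finger_gap: 59.8
t 2.35 tcp [525.1 384.5 231.2] xang 134.93 tilt [-0. -0. -1.] J [ 0.63  0.46  0.32  1.43 -0.   -0.15] F [ 0.6 -0.  -0.3] gap 59.8
slide mm [ -0.3  -0.3 171.2]
twist -0.07
```

```bash
python3 -m pendant '{"grip":[0.06,0.06,0.06,0.06,0.06,0.06,0.06],"slide":[[0,0,0.05],[0,0,0.05],[0,0,0.05],[0,0,0.03],[0,0,0.02],[0,0,0.02],[0,0,0]],"twist":[0,0,0,0,0,0,0]}'
python3 -m pendant '{"grip":[0.04,0.02,0.0,0,0,0,0,0],"slide":[[0,0,0],[0,0,0],[0,0,0],[0,0,0],[0,0,0],[0,0,0],[0,0,0],[0,0,0]],"twist":[0,0,0,0,0,0,0,0]}' 30
python3 go.py; python3 -c "
from h import *
a=snap('side','side1.png')[270:345,195:310]
cv2.imwrite('pics/c1.png',cv2.resize(a[:,:,::-1],None,fx=5,fy=5,interpolation=2))"
```

```text
clock: 3.22
tcp_pos: [524.2, 383.7, 9.8]
ee_rot: [-1.202, -2.901, 0.004]
contact_force: [-0.1, -1.2, -0.1]
finger_gap: 59.9
clock: 4.22
tcp_pos: [525.7, 384.8, 12.2]
ee_rot: [1.201, 2.902, 0.002]
contact_force: [-0.9, -0.6, 6.6]
finger_gap: 9.5
t 4.225 tcp [525.7 384.8  12.2] xang 135.04 tilt [ 0.001  0.001 -1.   ] J [ 0.63  0.59 -0.05  0.94  0.   -0.15] F [-0.9 -0.6  6.6] gap 9.5
```

View pics/c1.png

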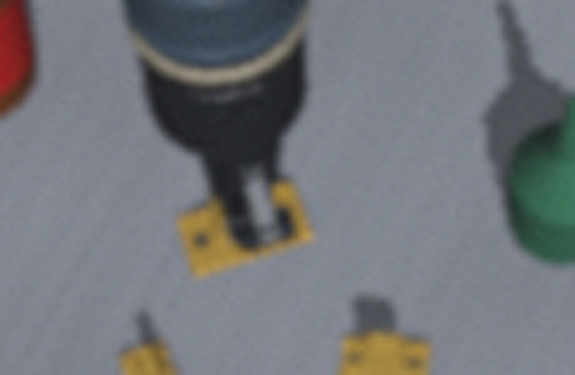

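```bash
python3 -m pendant '{"grip":[0,0,0,0,0],"slide":[[0,0,-0.02],[0,0,-0.04],[0,0,-0.04],[0,0,-0.04],[0,0,0]],"twist":[0,0,0,0,0]}' 40
python3 go.py 597.4 48.5 150 9.7
```

```text
clock: 4.9
tcp_pos: [526.6, 385.4, 154.4]
ee_rot: [1.2, 2.9, 0.007]
contact_force: [0.7, -1.1, -2.2]
finger_gap: 9.4
t 4.9 tcp [526.6 385.4 154.4] xang 135.04 tilt [ 0.004  0.003 -1.   ] J [ 0.63  0.48  0.16  1.24 -0.   -0.15] F [ 0.7 -1.1 -2.2] gap 9.4
slide mm [-288.2 -188.3    3.7]
twist -54.66
```

```bash
python3 -m pendant '{"grip":[0,0,0,0,0,0,0,0,0,0],"slide":[[-0.018,-0.012,0],[-0.036,-0.0235,0],[-0.036,-0.0235,0],[-0.036,-0.0235,0],[-0.036,-0.0235,0],[-0.036,-0.0235,0],[-0.036,-0.0235,0],[-0.036,-0.0235,0],[-0.018,-0.012,0],[0,0,0]],"twist":[0,0,0,0,0,0,0,0,0,0]}'
python3 -m pendant '{"grip":[0,0,0,0,0,0,0,0,0],"slide":[[0,0,0],[0,0,0],[0,0,0],[0,0,0],[0,0,0],[0,0,0],[0,0,0],[0,0,0],[0,0,0]],"twist":[-9.1,-9.1,-9.1,-9.1,-9.1,-9.1,0,0,0]}'
python3 go.py 597.4 48.5 60 9.7;python3 -c "
from h import *
i=snap('top','t2.png')[150:250,215:375];s=snap('side','s2.png')[140:270,205:345]
o=np.zeros((600,800,3),np.uint8);o[:300,:480]=cv2.resize(i,None,fx=3,fy=3,interpolation=2);o[:390,490:]=cv2.resize(s,None,fx=3,fy=3,interpolation=2)[:,:310]
cv2.imwrite('pics/c2.png',o[:400,:,::-1])"
```

```text
clock: 6.15
tcp_pos: [595.2, 45.7, 150.1]
ee_rot: [-1.204, -2.9, 0.002]
contact_force: [0.0, 0.6, -2.2]
finger_gap: 9.3
clock: 7.28
tcp_pos: [595.7, 47.8, 151.2]
ee_rot: [0.261, -3.13, -0.0]
contact_force: [0.6, -0.3, -2.7]
finger_gap: 9.3
t 7.275 tcp [595.7  47.8 151.2] xang -170.45 tilt [-0. -0. -1.] J [ 0.08  0.4   0.01  1.18  0.   -1.66] F [ 0.6 -0.3 -2.7] gap 9.3
slide mm [-1.8  0.4 91.2]
twist -0.15
```

View pics/c2.png

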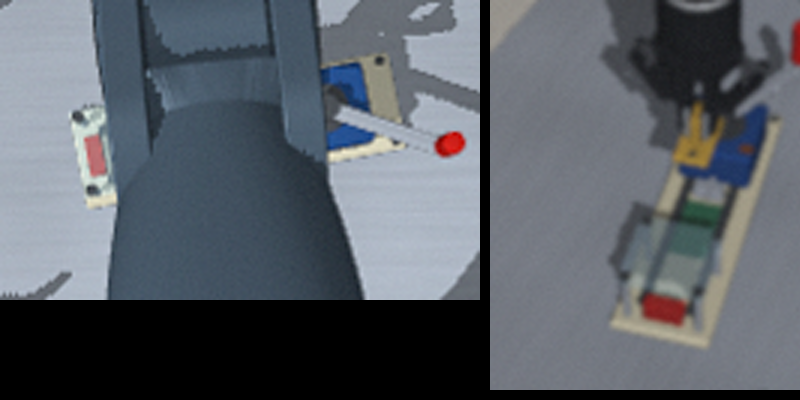

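Run:
```python
from h import *
im=cv2.imread("pics/s2.png");hsv=cv2.cvtColor(im,cv2.COLOR_BGR2HSV)
m=cv2.inRange(hsv,np.array((15,110,70)),np.array((32,255,255)));m[:150]=0;m[210:]=0;m[:,:255]=0;m[:,300:]=0
c=np.argwhere(m>0)[:,::-1].astype(np.float32);c=np.vstack([c+d for d in([-.5,-.5],[.5,.5],[.5,-.5],[-.5,.5])])
a=np.radians(9.6);X=np.array([np.cos(a),np.sin(a)]);Y=np.array([-np.sin(a),np.cos(a)])
t=np.array([595.7,47.8])
for z in (140,146):
    P=np.array([onz("side",u,v,z)[:2]-t for u,v in c]);print(z,len(c)//4,"x",(P@X).min(),(P@X).max(),"y",(P@Y).min(),(P@Y).max())
# feeder check in side view: cream near-end bottom edge/ green-pusher; base corners predicted
n=np.array([597.4,48.5]);a=np.radians(9.7);X=np.array([np.cos(a),np.sin(a)]);Y=np.array([-np.sin(a),np.cos(a)])
for x,y,z in((-50,165-0,12),(50,165,12),(-16,112,18),(16,112,18)): print(x,y,z,proj("side",[*(n+x*X+y*Y),z]).round(1))
im=cv2.imread("pics/top0.png");hsv=cv2.cvtColor(im,cv2.COLOR_BGR2HSV)
m=cv2.inRange(hsv,np.array((60,80,20)),np.array((90,255,200)));m[:,320:]=0;m[:,:250]=0;m[225:]=0
c=np.argwhere(m>0)[:,::-1];P=np.array([onz("top",u,v,12)[:2]-n for u,v in c]);print("green",(P@X).min(),(P@X).max(),(P@Y).min(),(P@Y).max(),P.mean(0)@X,P.mean(0)@Y)
```

```text
140 148 x -17.762878286736626 20.3477826643114 y -54.64338291930502 32.518219977293434
146 148 x -19.252495719288163 18.582120889407477 y -48.44920422297473 38.08106700029265
-50 165 12 [275.1 261.5]
50 165 12 [241.7 253.9]
-16 112 18 [268.7 243.3]
16 112 18 [258.3 241. ]
green -19.823547325041048 19.858474629869168 -34.55364064075541 38.610554774966246 -0.01703246052114551 1.797743110980286
```

```bash
python3 -m pendant '{"grip":[0,0,0,0,0,0],"slide":[[-0.001,0,0.04],[0,0,0.04],[0,0,0.025],[0,0,0.012],[0,0,0],[0,0,0]],"twist":[0,0,0,0,0,0]}'
python3 go.py 597.4 48.5 23 9.7;python3 -c "
from h import *
s=snap('side','s3.png')[160:265,230:320]
cv2.imwrite('pics/c3.png',cv2.resize(s,None,fx=5.5,fy=5.5,interpolation=2)[:,:,::-1])"
```

```text
clock: 8.12
tcp_pos: [597.7, 47.8, 35.5]
ee_rot: [-0.264, 3.129, -0.0]
contact_force: [0.1, -0.1, -1.8]
finger_gap: 9.3
t 8.125 tcp [597.7  47.8  35.5] xang -170.37 tilt [ 0.002  0.    -1.   ] J [ 0.08  0.49 -0.16  0.92 -0.   -1.66] F [ 0.1 -0.1 -1.8] gap 9.3
slide mm [ 0.2  0.8 12.5]
twist -0.07
```

View pics/c3.png

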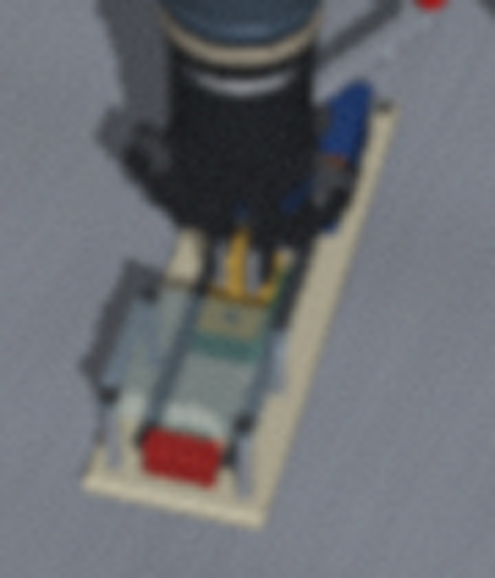

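The bracket shows through the guard, lined up over the channel. I'll lower it the rest of the way.

```bash
python3 -m pendant '{"grip":[0,0,0,0,0],"slide":[[0,0,0.004],[0,0,0.004],[0,0,0.003],[0,0,0],[0,0,0]],"twist":[0,0,0,0,0]}'; python3 -m pendant '{"grip":[0,0,0,0],"slide":[[0,0,0.001],[0,0,0],[0,0,0],[0,0,0]],"twist":[0,0,0,0]}'
```

```text
clock: 8.8
tcp_pos: [596.8, 47.7, 24.2]
ee_rot: [-0.264, 3.13, -0.0]
contact_force: [-4.0, -0.7, 8.3]
finger_gap: 9.5
clock: 9.3
tcp_pos: [596.8, 47.7, 24.2]
ee_rot: [-0.264, 3.129, -0.0]
contact_force: [-6.9, -0.5, 17.9]
finger_gap: 9.5
```

```bash
python3 -m pendant '{"grip":[0,0,0,0],"slide":[[0.001,0,-0.001],[0.001,0,0],[0,0,0],[0,0,0]],"twist":[0,0,0,0]}'; python3 go.py; python3 -c "
from h import *
s=snap('side','s4.png')[160:265,230:320]
cv2.imwrite('pics/c4.png',cv2.resize(s,None,fx=5.5,fy=5.5,interpolation=2)[:,:,::-1])"
```

```text
clock: 9.8
tcp_pos: [596.3, 47.6, 24.2]
ee_rot: [-0.264, 3.128, 0.0]
contact_force: [2.6, 0.6, 7.1]
finger_gap: 9.4
t 9.8 tcp [596.3  47.6  24.2] xang -170.36 tilt [ 0.003  0.    -1.   ] J [ 0.08  0.5  -0.18  0.89  0.   -1.66] F [2.6 0.6 7.1] gap 9.4
```

View pics/c4.png

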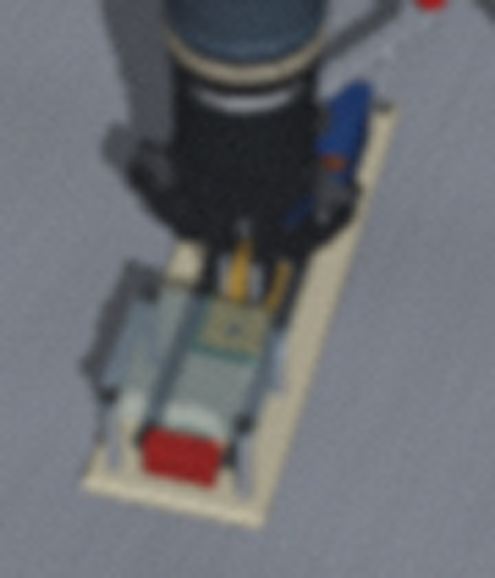

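```bash
python3 -m pendant '{"grip":[0.015,0.025,0.03,0.03,0.03,0.03,0.03,0.03,0.03,0.03],"slide":[[0,0,0],[0,0,0],[0,0,0],[0,0,0],[0,0,-0.03],[0,0,-0.06],[0,0,-0.06],[0,0,-0.04],[0,0,0],[0,0,0]],"twist":[0,0,0,0,0,0,0,0,0,0]}' 30
python3 go.py
python3 - <<'E'
import numpy as np
n=np.array([597.2,48.5]);a=np.radians(9.7);R=np.array([[np.cos(a),-np.sin(a)],[np.sin(a),np.cos(a)]])
for q in np.arange(0,1.3,.1):
    k=np.array([0,-110])+120*np.array([-np.cos(1.05-q),-np.sin(1.05-q)]);t=np.array([-np.sin(1.05-q),np.cos(1.05-q)])
    w=n+R@k;u=R@t;print(round(q,2),w.round(1),"tang ang",np.degrees(np.arctan2(u[1],u[0])).round(1))
E
```

```text
clock: 11.1
tcp_pos: [594.5, 47.4, 212.6]
ee_rot: [0.264, -3.13, 0.0]
contact_force: [-0.1, -0.1, -0.2]
finger_gap: 30.2
t 11.1 tcp [594.5  47.4 212.6] xang -170.35 tilt [-0.001 -0.    -1.   ] J [ 0.08  0.37  0.13  1.33 -0.   -1.66] F [-0.1 -0.1 -0.2] gap 30.2
0.0 [ 574.4 -172.6] tang ang 159.9
0.1 [ 563.4 -167.9] tang ang 154.1
0.2 [ 552.9 -162.1] tang ang 148.4
0.3 [ 543.  -155.3] tang ang 142.7
0.4 [ 533.8 -147.6] tang ang 136.9
0.5 [ 525.5 -139. ] tang ang 131.2
0.6 [ 518.  -129.6] tang ang 125.5
0.7 [ 511.6 -119.5] tang ang 119.8
0.8 [ 506.1 -108.8] tang ang 114.0
0.9 [501.8 -97.6] tang ang 108.3
1.0 [498.6 -86. ] tang ang 102.6
1.1 [496.6 -74.2] tang ang 96.8
1.2 [495.8 -62.2] tang ang 91.1
```

```bash
python3 go.py 574.4 -172.6 212 159.9; python3 -c "
from h import *
s=snap('side','s5.png')[160:265,230:320];t=snap('top','t5.png')[160:220,235:375]
o=np.zeros((600,800,3),np.uint8);o[:420,:360]=cv2.resize(s,None,fx=4,fy=4,interpolation=2);o[:180,370:790]=cv2.resize(t,None,fx=3,fy=3,interpolation=2)
cv2.imwrite('pics/c5.png',o[:430,:,::-1])"
```

```text
t 11.1 tcp [594.5  47.4 212.6] xang -170.35 tilt [-0.001 -0.    -1.   ] J [ 0.08  0.37  0.13  1.33 -0.   -1.66] F [-0.1 -0.1 -0.2] gap 30.2
slide mm [  56.7 -213.5    0.7]
twist 29.75
```

View pics/c5.png

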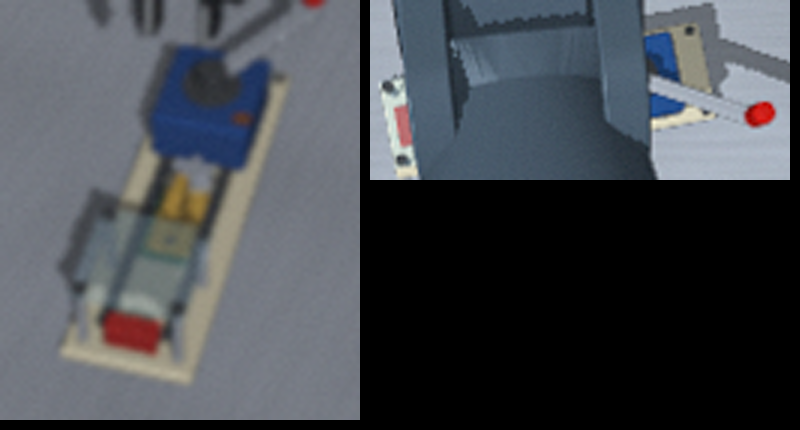

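The bracket lies flat in the channel on the green area, tab up and released. Next, go to the knob.

```bash
python3 -m pendant '{"grip":[0.032,0.032,0.032,0.032,0.032,0.032,0.032],"slide":[[0.009,-0.035,0],[0.0095,-0.036,0],[0.0095,-0.036,0],[0.0095,-0.036,0],[0.0095,-0.036,0],[0.0095,-0.0345,0],[0,0,0]],"twist":[0,0,0,0,0,0,0]}'
python3 -m pendant '{"grip":[0.032,0.032,0.032,0.032,0.032],"slide":[[0,0,0],[0,0,0],[0,0,0],[0,0,0],[0,0,0]],"twist":[10,10,9.7,0,0]}'
python3 go.py 574.4 -172.6 140 159.9; python3 -c "
from h import *
s=snap('side','s6.png')[105:195,260:360]
t=snap('top','t6.png')[165:225,320:420]
o=np.zeros((400,800,3),np.uint8);o[:360,:400]=cv2.resize(s,None,fx=4,fy=4,interpolation=2);o[:240,400:]=cv2.resize(t,None,fx=4,fy=4,interpolation=2)
cv2.imwrite('pics/c6.png',o[:,:,::-1])"
```

```text
clock: 12.08
tcp_pos: [574.0, -174.5, 211.8]
ee_rot: [0.259, -3.129, -0.001]
contact_force: [0.9, -0.5, -0.1]
finger_gap: 32.1
clock: 12.7
tcp_pos: [574.8, -172.0, 212.9]
ee_rot: [-0.54, -3.094, -0.0]
contact_force: [0.5, 0.1, -0.0]
finger_gap: 32.0
t 12.7 tcp [ 574.8 -172.   212.9] xang 160.19 tilt [-0.001  0.    -1.   ] J [-0.29  0.37  0.14  1.33  0.   -1.52] F [ 0.5  0.1 -0. ] gap 32.0
slide mm [ 0.1 -0.7 72.9]
twist 0.29
```

View pics/c6.png

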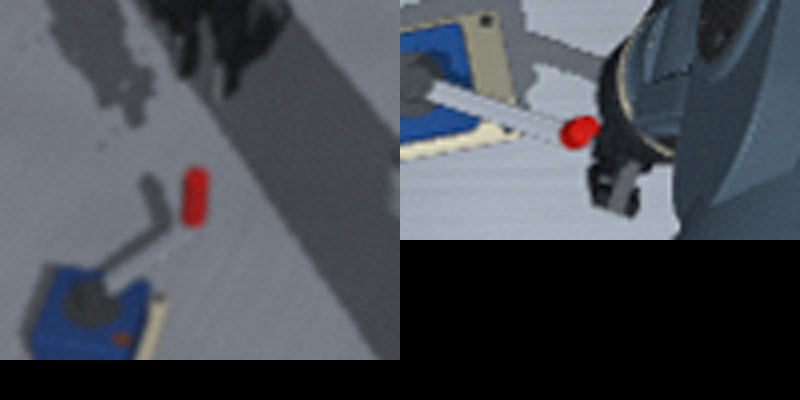

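```bash
python3 -m pendant '{"grip":[0.036,0.036,0.036,0.036,0.036,0.036],"slide":[[0,-0.001,0.04],[0,0,0.03],[0,0,0.012],[0,0,0.01],[0,0,0],[0,0,0]],"twist":[0,0,0,0,0,0]}'; python3 -m pendant '{"grip":[0.036,0.036,0.036,0.032,0.030,0.030],"slide":[[0,0,0.012],[0,0,0.012],[0,0,0.012],[0,0,0],[0,0,0],[0,0,0]],"twist":[0,0,0,0,0,0]}';python3 go.py 574.4 -172.6 84 159.9
```

```text
clock: 13.55
tcp_pos: [575.1, -173.7, 122.3]
ee_rot: [0.547, 3.092, -0.0]
contact_force: [0.2, -1.0, 0.3]
finger_gap: 36.2
clock: 14.3
tcp_pos: [574.9, -173.6, 85.7]
ee_rot: [0.547, 3.093, -0.0]
contact_force: [-0.1, -0.1, 0.3]
finger_gap: 30.0
t 14.3 tcp [ 574.9 -173.6   85.7] xang 159.94 tilt [ 0.001 -0.    -1.   ] J [-0.29  0.45 -0.09  1.04 -0.   -1.51] F [-0.1 -0.1  0.3] gap 30.0
slide mm [0.8 0.8 1.7]
twist 0.04
```

Knob caged with no contact force. Start the arc in steps of 0.05 rad.

```bash
python3 -m pendant '{"grip":[0.03,0.03,0.03,0.03,0.03,0.03,0.03,0.03,0.03,0.03],"slide":[[0.006,0.001,0],[0.006,0.00015,0],[0.006,0.00015,0],[0.006,0.00015,0],[0.006,0.00015,0],[0.006,0.00015,0],[0.006,0.00015,0],[0.006,0.00015,0],[0.006,0.00015,0],[0.006,0.00015,0]],"twist":[2.865,2.865,2.865,2.865,2.865,2.865,2.865,2.865,2.865,2.865]}';python3 go.py 525.5 -139.0 85 131.2; python3 -c "
from h import *
s=snap('side','s7.png')[105:265,220:360]
cv2.imwrite('pics/c7.png',cv2.resize(s,None,fx=3.6,fy=3.6,interpolation=2)[:,:,::-1])"
```

```text
clock: 15.55
tcp_pos: [526.7, -139.6, 85.8]
ee_rot: [1.297, 2.859, -0.0]
contact_force: [3.7, -1.2, -2.0]
finger_gap: 29.7
t 15.55 tcp [ 526.7 -139.6   85.8] xang 131.18 tilt [ 0.002 -0.001 -1.   ] J [-0.26  0.36 -0.23  0.98 -0.   -0.98] F [ 3.7 -1.2 -2. ] gap 29.7
slide mm [ 1.3 -0.5  0.8]
twist -0.02
```

View pics/c7.png

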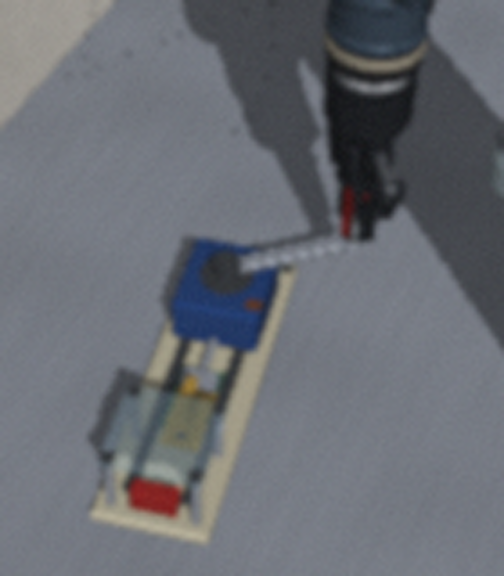

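Lever and bracket are both moving; the fingers still straddle the knob.

```bash
python3 -m pendant '{"grip":[0.03,0.03,0.03,0.03,0.03,0.03,0.03,0.03,0.03,0.03],"slide":[[0.006,0,0],[0.006,0.00015,0],[0.006,0.00015,0],[0.006,0.00015,0],[0.006,0.00015,0],[0.006,0.00015,0],[0.006,0.00015,0],[0.006,0.00015,0],[0.006,0.00015,0],[0.006,0.00015,0]],"twist":[2.865,2.865,2.865,2.865,2.865,2.865,2.865,2.865,2.865,2.865]}';python3 go.py 498.6 -86 85 102.6
python3 -m pendant '{"grip":[0.03,0.03,0.03,0.03,0.03,0.03,0.03],"slide":[[0.006,0,0],[0.006,0.00015,0],[0.006,0.00015,0],[0.006,0.00015,0],[0.002,0,0],[0,0,0],[0,0,0]],"twist":[2.865,2.865,2.865,2.865,0,0,0]}';python3 go.py 495.8 -62.2 85 91.1
```

```text
clock: 16.85
tcp_pos: [499.8, -87.0, 85.9]
ee_rot: [1.963, 2.449, -0.0]
contact_force: [2.7, -3.7, -2.3]
finger_gap: 30.2
t 16.85 tcp [499.8 -87.   85.9] xang 102.57 tilt [ 0.002 -0.002 -1.   ] J [-0.17  0.3  -0.32  0.95 -0.   -0.39] F [ 2.7 -3.7 -2.3] gap 30.2
slide mm [ 1.3 -1.   0.9]
twist -0.03
clock: 17.73
tcp_pos: [496.5, -61.0, 85.8]
ee_rot: [2.197, 2.243, 0.001]
contact_force: [2.7, -4.2, 1.5]
finger_gap: 30.0
t 17.725 tcp [496.5 -61.   85.8] xang 91.2 tilt [ 0.001 -0.001 -1.   ] J [-0.12  0.29 -0.34  0.94 -0.   -0.14] F [ 2.7 -4.2  1.5] gap 30.0
slide mm [-1.2 -0.7  0.8]
twist 0.1
```

```bash
python3 -m pendant '{"grip":[0.03,0.03,0.03],"slide":[[0.003,0,0],[0,0,0],[0,0,0]],"twist":[1.3,0,0]}';python3 -m pendant '{"grip":[0.03,0.03,0.03],"slide":[[0.002,0,0],[0,0,0],[0,0,0]],"twist":[0,0,0]}';python3 go.py 495.8 -62.2 85 91.1
```

```text
clock: 18.1
tcp_pos: [496.5, -58.6, 85.8]
ee_rot: [2.222, 2.217, -0.0]
contact_force: [2.8, -7.1, 0.5]
finger_gap: 29.7
clock: 18.48
tcp_pos: [496.5, -57.8, 85.8]
ee_rot: [2.222, 2.215, -0.003]
contact_force: [1.8, -14.8, 0.7]
finger_gap: 30.2
t 18.475 tcp [496.5 -57.8  85.8] xang 89.82 tilt [ 0.001 -0.004 -1.   ] J [-0.11  0.29 -0.34  0.94 -0.   -0.11] F [  1.8 -14.8   0.7] gap 30.2
slide mm [-4.4 -0.7  0.8]
twist -1.28
```

Stop reached: the force jumped to 15 N and the travel blocked. Hold, then look.

```bash
python3 -m pendant '{"grip":[0.03,0.03,0.03,0.03,0.03,0.03,0.03,0.03],"slide":[[0,0,0],[0,0,0],[0,0,0],[0,0,0],[0,0,0],[0,0,0],[0,0,0],[0,0,0]],"twist":[0,0,0,0,0,0,0,0]}'; python3 -c "
from h import *
s=snap('side','s8.png')[125:265,220:340]
t=snap('top','t8.png')[160:220,230:330]
o=np.zeros((560,790,3),np.uint8);o[:,:480]=cv2.resize(s,None,fx=4,fy=4,interpolation=2);o[:180,485:785]=cv2.resize(t,None,fx=3,fy=3,interpolation=2)
cv2.imwrite('pics/c8.png',o[:,:,::-1])"
```

```text
clock: 19.48
tcp_pos: [496.5, -57.7, 85.8]
ee_rot: [2.222, 2.215, -0.003]
contact_force: [1.4, -14.1, 1.0]
finger_gap: 30.0
```

View pics/c8.png

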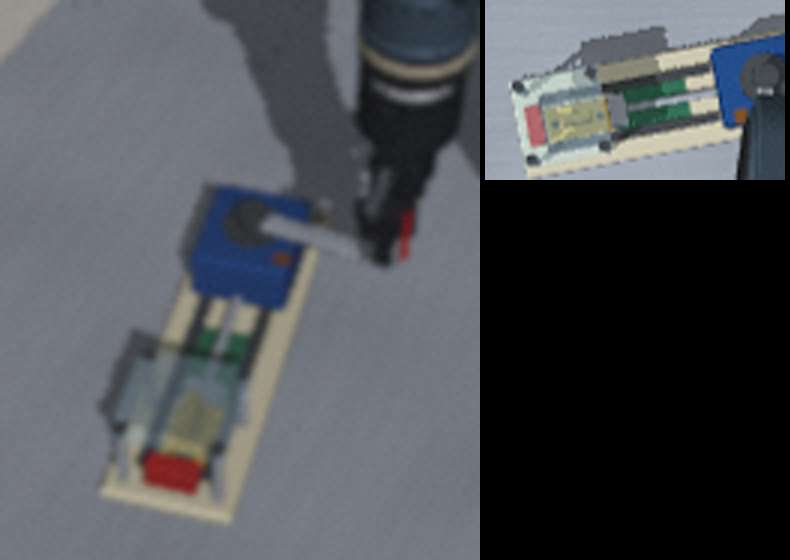

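The bracket sits fully under the guard against the end block, with the pusher behind it. Ease off and lift clear so the lever springs back.

```bash
python3 -m pendant '{"grip":[0.03,0.03,0.03,0.03,0.03,0.03,0.03,0.03,0.03,0.03],"slide":[[-0.001,0,0],[0,0,-0.03],[0,0,-0.05],[0,0,-0.06],[0,0,-0.03],[0,0,0],[0,0,0],[0,0,0],[0,0,0],[0,0,0]],"twist":[0,0,0,0,0,0,0,0,0,0]}';  python3 -m pendant '{"grip":[0.03,0.03,0.03,0.03,0.03,0.03,0.03,0.03,0.03,0.03],"slide":[[0,0,0],[0,0,0],[0,0,0],[0,0,0],[0,0,0],[0,0,0],[0,0,0],[0,0,0],[0,0,0],[0,0,0]],"twist":[0,0,0,0,0,0,0,0,0,0]}';python3 -c "
from h import *
s=snap('side','s9.png')[125:265,220:340]
t=snap('top','t9.png')
o=np.zeros((560,800,3),np.uint8);o[:420,:360]=cv2.resize(s,None,fx=3,fy=3,interpolation=2);o[:420,365:800]=cv2.resize(t[130:290,130:290],(435,420),interpolation=2)
o[425:555,:390]=cv2.resize(t[165:217,235:391],None,fx=2.5,fy=2.5)
n='top';hsv=cv2.cvtColor(t,cv2.COLOR_RGB2HSV);m=cv2.inRange(hsv,np.array((0,150,90)),np.array((6,255,255)));N,L,S,C=cv2.connectedComponentsWithStats(m);print(C.round(1)[S[:,4]>20])
cv2.imwrite('pics/c9.png',o[:,:,::-1])"
```

```text
clock: 20.82
tcp_pos: [495.5, -56.5, 254.8]
ee_rot: [-2.223, -2.219, 0.001]
contact_force: [0.7, 0.2, -0.7]
finger_gap: 30.1
clock: 22.08
tcp_pos: [495.7, -56.6, 255.3]
ee_rot: [2.224, 2.219, -0.0]
contact_force: [0.0, -0.4, 0.5]
finger_gap: 30.3
[[279.6 209.5]
 [180.8 170.2]
 [  0.  220.1]]
```

View pics/c9.png

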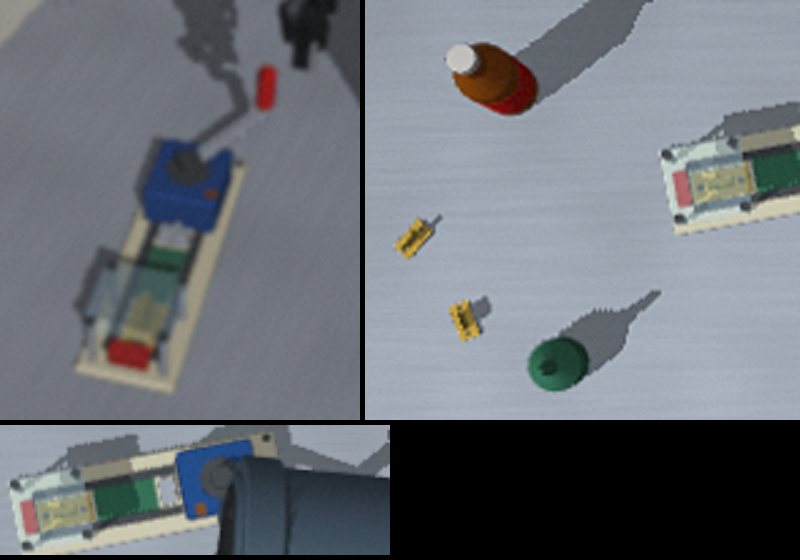

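The lever and pusher are home, the bracket is at the station, the arm is clear, and the bottle and can haven't moved. Handing in.

```bash
python3 -c "
from workcell import ctrl
print(ctrl.close_job())"
```

```text
the job is handed in; nothing more can be done
None
```

The job is done and handed in at about 22 s of the 67 s allowed. I laid the 64 mm bracket flat, tab up, on the green loading place and let go. I then swung the lever to its stop, held it there for about 1.4 s and lifted clear so it sprang home.

- **Bracket:** the last pictures show it under the clear guard against the red end block. I judged this by eye and did not measure its final position.
- **Lever and pusher:** the side view shows the lever back home, and both views show the pusher back. The arm hid the knob from the top camera at the end.
- **Other objects:** the oil can, bottle and two small look-alike brackets stand where they were. The jar was outside my last cropped pictures, but the arm never went near it.
- **Forces:** the highest wrist reading printed was about 19 N, while seating the bracket. It touched the channel's side wall (about 7 N), so I shifted it 2 mm before letting go. The lever stop read about 15 N. The arm touched nothing at hand-in.

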